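# Damp check on the underside of the soap board

## Task

Turn the hinged pine leaf of the soap board right over onto its other rest so that its underside shows, then take the damp meter out of its holder and hold its sprung ball tip inside the pencilled ring on that face, with the meter square to the sloping wood and a light push of about 5 N (never a hard shove: the tip's spring must not be bottomed). The program finishes while still holding the meter there; leave everything else on the shelf where it stands.

Things in the scene. Friction and masses are not known exactly. Their poses are not given: they have to be found in the camera images.
- board: Soap board: fixed wooden stand, base 130 (x) x 230 (y) x 12 mm, origin under the centre of the base, z up; does not move. Two cheeks 98 mm high at x = +-56 mm, y = 0 carry the hinge of the leaf; a rest bar under the leaf on each side.
- hinge (a point): Middle of the hinge axis, 85 mm above the board's origin. The axis runs along this frame's x (= the board's x). The leaf starts level on the board's -y side and turns up and over the top to the +y side.
- leaf (a joint): Leaf angle: 0 = level on its -y rest (start), 1.57 = upright, 3.40 = fully over on its +y rest, sloping down from the hinge by 15 degrees (0.26 rad). Swings easily, falls to either rest by its weight (0.12 kg). Pine plank 90 mm wide along the hinge, 12 mm thick, from 12 to 105 mm from the axis, which lies in its mid-plane.
- dowel (a point): The leaf's grip: centre of a round dowel, 14 mm thick, 30 mm long, parallel to the hinge axis and 135 mm from it, in the leaf's mid-plane, on a 14 mm neck; the plank's edge is 30 mm away. Pinch it from above on its two end faces (30 mm apart); it turns between the pads. Frame turns with the leaf: x along the hinge, y to the hinge.
- mark (a point): Centre of the pencilled ring (18 mm inside, 24 mm outside) on the leaf's underside, 62 mm from the hinge axis, 18 mm to +x of the leaf's middle. Frame turns with the leaf: x along the hinge, z INTO the wood, -z out of the face (down at the start, up and sloping once turned over). A pencilled cross nearby is not the spot.
- holder: Fixed grey plastic holder, base 70 x 70 mm, socket 50 x 38 mm outside and 70 mm high; the meter stands in it upright with 1 to 2 mm play and lifts straight out. Socket floor 50 mm above the holder's origin (under its base).
- meter: Damp meter, loose, 0.13 kg: white box body 36 (x) x 24 (y) x 90 (z) mm; origin at the centre of its lower end, z along the meter away from the tip. In the holder it is upright, origin 50 mm and top 140 mm above the shelf; above 70 mm it is free to grasp. Under that come a neck 15 mm wide, 14 mm long, then a 14 mm steel ball on a sprung pin.
- tip (a point): Lowest point of the steel ball, 44 mm below the meter's origin on its axis; the point to be put on the wood. Axes as the meter's.
- probe (a joint): How far the sprung ball is pushed into the meter: 0 free to 0.012 m fully in. Spring 0.7 N per mm on top of 1 N at the start of travel (5 N is 5.7 mm in, fully in is 9.5 N).
- mug: Leave alone: white ceramic mug, 80 mm wide, 90 mm high, with a handle. Origin at the centre of its underside.
- swab_pot: Leave alone: clear round pot of cotton swabs, 68 mm wide, 80 mm high with the swabs. Origin at the centre of its underside.
- balm_tin: Leave alone: round lidded lip balm tin, 50 mm wide, 20 mm high. Origin at the centre of its underside.
- tweezer: Leave alone: flat steel tweezer, 100 mm long, 6 mm high, lying down. Origin at the centre of its underside.
- nail_brush: Leave alone: wooden nail brush lying bristles down, 40 x 85 mm, 28 mm high. Origin at the centre of its underside.
- lotion: Leave alone: white lotion bottle, 54 mm wide, 150 mm high. Origin at the centre of its underside.
- cap_case: Leave alone: clear flat shower cap case, 25 x 110 mm, 60 mm high, upright in the spring clip rail. Origin at the centre of its underside.
There are look-alikes about, which are no part of the job. Leave any yellow look-alike of the meter alone.

How it is judged:
By the outcome, as a careful person would: the job done as asked, in the order asked, and still so for the second after the job is handed in, while the arm keeps its last pose, push and grip.
It also fails if it takes over 62 s, if anything falls off the work surface, if the arm or the gripper's body presses on something with over 40 N, if the wrist force passes 120 N, or if a joint passes its speed limit or range.

## Robot

A 6-joint arm with a two-finger parallel gripper is mounted at the origin on the work surface. World frame = base frame: x ahead of the robot, y to its left, z up, the work surface at z = 0. Lengths are in m, angles in rad, forces in N, time in s.
With the tool pointing down it reaches from about 0.275 to 0.975 m from the base axis. Payload 8.4 kg.
Tool frame: the origin (TCP) lies midway between the tips of the shut fingers; the grasp point (between the pads) lies 19 mm behind it; z points along the fingers, y is the line along which they close (so a half turn about z gives the same grasp; the last joint's range is limited). The gripper opens to 92 mm and grips with 3 to 60 N. Pads are 20 mm wide; open, the fingers measure 128 mm over their backs; the gripper's body (75 mm by 189 mm) begins 69 mm behind the grasp point.
Start: joints at [1.231, 0.353, 1.633, -0, 1.155, -0.002], TCP at [0.207, 0.59, 0.215] pointing down, gripper open.
Joint ranges: [-2.63, 2.63], [-0.92, 2.1], [0.06, 2.66], [-1.3, 4.44], [0, 2.69], [-3.02, 3.02]. Speed limits (rad/s): [2.22, 2.22, 2.79, 3.14, 3.14, 3.14].

## Interface

Orientations are given as a 3x3 rotation matrix whose columns are the frame's x, y, z axes.
In Python, from station import ctrl gives the robot as it stands.
- The arm moves only by the shell command python3 -m crank 'ROWS'. ROWS is JSON, a list of rows, each a list of 3 entries, a list of its own where there are three numbers: the shift along the tool's x, y, z in cm, then the turn, a rotation vector about the tool's x, y, z in rad, then the closure in counts, from 0 (fully open) to 255 (shut). A call has 1 to 5 rows; each row shifts and turns the commanded pose from where the row before left it, along the tool's axes as they then stand; what a row does not reach is not made up. A row lasts 1/8 s, in which the tool goes at most 62.5 mm and 10.7 degrees, less where a joint would pass 70% of its speed; a pose out of reach is approached as far as the arm can. A call with a gripper value outside its range is refused whole. The fingers move at their own pace and stop on an object; the grip force is fixed at half the most. Time passes only in rows, so rows that do not move let the fingers close. It gives the time, the measured TCP pose, the force, the opening and the grip force at its end, in the units of the state.
- ctrl.get_obs(): the state, without advancing time (a new reading comes with each control period).
- ctrl.grab_frame(name): name is "scene" or "top" or "wrist"; returns a dict with "color" (384x512x3 uint8, red, green, blue), "camera_matrix" (3x3 intrinsics, pixels), "origin" and "orientation" of the camera in the world; the wrist camera has in their place "mount" (4x4, takes a point from camera to tool coordinates, whose origin is the TCP and whose axes are the flange's). Camera axes: x right, y down, z forward; pixel columns grow to the right and rows downward; lengths in m; the calibration is good to about 2 mm. A picture is of the moment at which its call begins: read the wrist's pose just before it. There is no depth.
- ctrl.close_job(): hands the job in; it is judged then, once.
The state is a dict: "time_s": time; "joint_pos": joint angles; "qd": joint speeds; "joint_efforts": joint torques, N m; "tool_pos": TCP position; "eef_rot": TCP orientation; "contact_force": force on the tool from outside, world axes, zero at the start; "wrist_torque": the same for the moment, N m; "gripper_width": finger opening in m; "grip_force": force on a finger pad.
Only numpy, scipy, OpenCV 4.12 (cv2) and the standard library are available. Lean on these libraries where they do the work, as an engineer would, in place of code of your own. Each camera call takes 0.05 s, during which the arm holds its last target. There are 200 camera calls.

## Working session

There is one attempt and no reset: what is moved stays moved. The work goes in short steps, Python scripts to look and compute and a shell command to move; the robot and the scene stay as the last step left them, time stands still between calls to the robot, and variables do not carry over. Pictures are saved under pics/ and viewed, at most 10 in all, crops included, and the job is handed in when it is done.

```bash
ls; mkdir -p pics
python3 - <<'E'
from station import ctrl
import cv2,numpy as np
o=ctrl.get_obs()
print({k:np.round(v,3).tolist() for k,v in o.items()})
for n in ["scene","top"]:
    f=ctrl.grab_frame(n); cv2.imwrite(f"pics/{n}0.png",cv2.cvtColor(f["color"],cv2.COLOR_RGB2BGR))
    print(n,f["camera_matrix"],f["origin"],f["orientation"])
    np.savez(f"pics/{n}0.npz",K=f["camera_matrix"],o=f["origin"],R=f["orientation"])
f=ctrl.grab_frame("wrist");print(f["camera_matrix"],f["mount"])
E
```

```text
pics
{'time_s': 0.0, 'joint_pos': [1.231, 0.354, 1.634, 0.0, 1.155, -0.002], 'qd': [-0.001, -0.002, 0.001, -0.002, 0.001, -0.0], 'joint_efforts': [0.0, -59.384, -33.421, 0.07, 0.024, -0.0], 'tool_pos': [0.207, 0.589, 0.214], 'eef_rot': [[-0.944, 0.331, -0.0], [0.331, 0.943, -0.001], [0.0, -0.001, -1.0]], 'contact_force': [0.312, 0.003, 0.44], 'wrist_torque': [0.006, 0.05, 0.005], 'grip_force': 0.0, 'gripper_width': 0.092}
scene [[351.22850813   0.         253.68276926]
 [  0.         351.22850813 192.31504955]
 [  0.           0.           1.        ]] [ 1.20971358 -0.40391276  0.645981  ] [[ 0.54073797  0.5120634  -0.66737809]
 [ 0.84114241 -0.32061271  0.43553064]
 [ 0.0090494  -0.79686797 -0.60408571]]
top [[357.08504679   0.         260.29032119]
 [  0.         357.08504679 190.15208568]
 [  0.           0.           1.        ]] [0.40097472 0.00719261 1.02196549] [[-0.01380705 -0.98158765  0.1905126 ]
 [-0.99978582  0.01061491 -0.01776592]
 [ 0.01541654 -0.19071709 -0.98152398]]
[[292.03611504   0.         252.00873985]
 [  0.         292.03611504 189.39739762]
 [  0.           0.           1.        ]] [[ 5.22543784e-04 -9.69696535e-01 -2.44312007e-01  6.81981412e-02]
 [ 9.99997984e-01  9.80374241e-04 -1.75236076e-03 -1.40621732e-04]
 [ 1.93877536e-03 -2.44310599e-01  9.69695093e-01 -1.69143542e-01]
 [ 0.00000000e+00  0.00000000e+00  0.00000000e+00  1.00000000e+00]]
```

View pics/scene0.png

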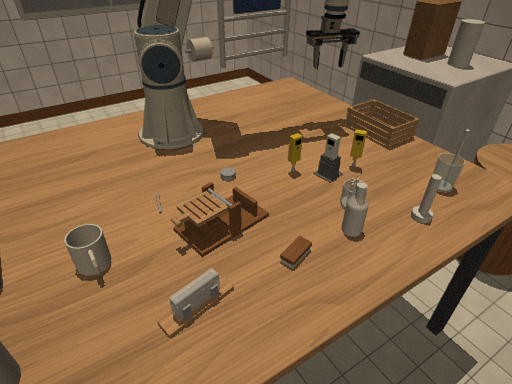

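View pics/top0.png

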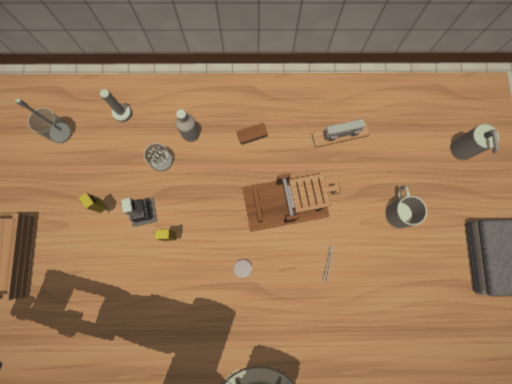

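The top view shows the soap board at about (287,203), with its leaf on the right (-y) side and the dowel at about (333,188). Three things could be the meter: the white one in the dark holder at (138,210), and yellow ones at (92,202) and (163,234). The white one fits the description because its body is white and it stands in a holder. I'll confirm that in one enlarged crop.

Run:
```python
import cv2,numpy as np
t=cv2.imread("pics/top0.png");s=cv2.imread("pics/scene0.png")
a=cv2.resize(t[165:240,235:345],(440,300),interpolation=cv2.INTER_CUBIC) # x4
b=cv2.resize(t[175:250,75:165],(360,300),interpolation=cv2.INTER_CUBIC) #x4
c=cv2.resize(s[175:250,165:275],(440,300),interpolation=cv2.INTER_CUBIC)
d=cv2.resize(s[120:195,280:370],(360,300),interpolation=cv2.INTER_CUBIC)
cv2.imwrite("pics/crop1.png",np.vstack([np.hstack([a,b]),np.hstack([c,d])]))
```

```text
(no output)
```

View pics/crop1.png

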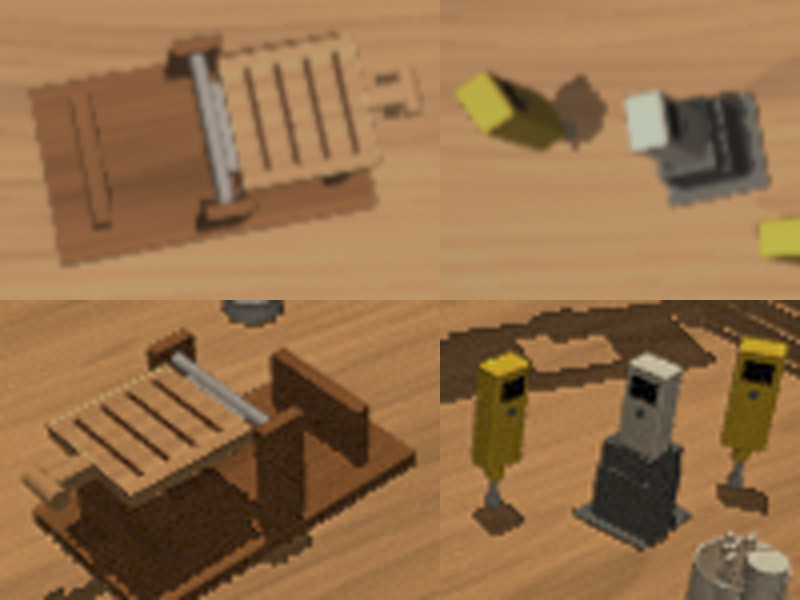

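```bash
cat > h.py <<'E'
import numpy as np,cv2
from scipy.optimize import least_squares
from scipy.spatial.transform import Rotation as Ro
def cam(n):
    d=np.load(f"pics/{n}0.npz");return d["K"],d["o"],d["R"]
def proj(n,P,c=None):
    K,o,R=c or cam(n); q=(np.atleast_2d(P)-o)@R@K.T; return q[:,:2]/q[:,2:]
def onz(n,uv,z,c=None):
    K,o,R=c or cam(n); d=R@np.linalg.inv(K)@np.r_[uv,1]; return o+d*(z-o[2])/d[2]
def fit(obs,p0):
    # obs: (cam,uv,local point); p=(x,y,yaw)
    def f(p):
        M=Ro.from_euler('z',p[2]).as_matrix()
        return np.concatenate([proj(n,M@np.array(l)+[p[0],p[1],0])[0]-uv for n,uv,l in obs])
    r=least_squares(f,p0,loss='soft_l1'); return r.x,f(r.x).reshape(-1,2).round(1)
E
python3 - <<'E'
from h import *
a,b=.065,.115
obs=[("top",(243,187.5),(a,b,.012)),("top",(250.5,231.2),(-a,b,.012)),("top",(329.5,216.2),(-a,-b,.012)),
("scene",(268.7,213.7),(a,b,.012)),("scene",(173.7,228),(-a,-b,.012)),("scene",(201,247),(a,-b,.012)),
("top",(284.2,178.7),(.05,0,.085)),("top",(292,215),(-.05,0,.085)),("top",(337.5,188),(0,-.135,.085))]
p,r=fit(obs,[.4,-.05,0.1]);print("board",p.round(4),np.degrees(p[2]),r.tolist())
h=.035
obs=[("top",(132,226.2),(-h,h,.006)),("top",(157.5,221.2),(-h,-h,.006)),("top",(153,198),(h,-h,.006)),("top",(127,205.5),(0,0,.14)),("scene",(333.7,136.5),(0,0,.14)),
("scene",(313,171),(-h,-h,.006)),("scene",(337,182.5),(h,-h,.006)),("scene",(342.5,173.5),(h,h,.006))]
obs=[o for o in obs]
p,r=fit(obs,[.4,.3,0.1]);print("holder",p.round(4),np.degrees(p[2]),r.tolist())
print(onz("top",(127,205.5),.14))
for n,uv,z in [("yellowL",(85,200),.15),("y2",(162,234),.15)]: print(n,onz("top",uv,z).round(3))
E
```

```text
board [ 0.5636 -0.084   0.1715] 9.82809287274313 [[-0.6, -0.9], [-0.0, -0.1], [0.4, 0.0], [0.3, -1.8], [-1.2, -2.1], [0.5, 6.0], [0.3, 0.3], [-0.0, 0.3], [-0.1, -0.1]]
holder [0.5389 0.3237 0.1985] 11.374482383218966 [[0.7, 0.2], [-0.2, 0.0], [0.4, -0.6], [-0.4, -0.8], [0.3, -1.1], [-0.1, 0.7], [-6.6, -1.8], [0.6, -1.3]]
[0.53695103 0.32249625 0.14      ]
yellowL [0.55  0.422 0.15 ]
y2 [0.465 0.231 0.15 ]
```

```bash
python3 -m crank '[[[0,0,0],[0,0,0.177],0],[[0,0,0],[0,0,0.177],0],[[0,0,0],[0,0,0.177],0],[[0,0,0],[0,0,0.177],0],[[0,0,0],[0,0,0.177],0]]'
python3 -m crank '[[[0,0,0],[0,0,0.177],0],[[-5.7,1.57,0],[0,0,0],0],[[-5.7,1.57,0],[0,0,0],0],[[-5.7,1.57,0],[0,0,0],0],[[-5.7,1.57,0],[0,0,0],0]]'
```

```text
time_s: 0.78
tool_pos: [0.2071, 0.5895, 0.2143]
eef_rot: [[-0.336, 0.942, -0.0], [0.942, 0.336, -0.001], [-0.0, -0.0, -1.0]]
contact_force: [0.2, -0.4, 0.3]
gripper_width: 0.0918
grip_force: 0.0
time_s: 1.4
tool_pos: [0.3082, 0.3739, 0.2145]
eef_rot: [[-0.171, 0.985, 0.0], [0.985, 0.171, -0.0], [-0.0, 0.0, -1.0]]
contact_force: [1.4, -0.1, 0.1]
gripper_width: 0.092
grip_force: 0.0
```

```bash
python3 -m crank '[[[-5.7,1.57,0.3],[0,0,0],0],[[-5.7,1.57,0.3],[0,0,0],0],[[-5.7,1.57,0.3],[0,0,0],0],[[-5.7,1.57,0.3],[0,0,0],0],[[-5.7,1.57,0.3],[0,0,0],0]]' >/dev/null
python3 -m crank '[[[-5.7,1.57,0.3],[0,0,0],0],[[-5.7,1.57,0.3],[0,0,0],0],[[-5.7,1.57,0.3],[0,0,0],0],[[-5.7,1.57,0.3],[0,0,0],0],[[-5.7,1.57,0],[0,0,0],0]]' > /dev/null
python3 -m crank '[[[0,0,0],[0,0,0],0],[[0,0,0],[0,0,0],0]]'
cat >> h.py <<'E'
def wrist(name):
    from station import ctrl
    o=ctrl.get_obs(); f=ctrl.grab_frame("wrist"); m=np.array(f["mount"]); R=np.array(o["eef_rot"]); t=np.array(o["tool_pos"])
    cv2.imwrite(f"pics/{name}.png",cv2.cvtColor(f["color"],cv2.COLOR_RGB2BGR))
    np.savez(f"pics/{name}0.npz",K=f["camera_matrix"],o=t+R@m[:3,3],R=R@m[:3,:3]); return o
def board(p=(.5636,-.084,.1715)):
    M=Ro.from_euler('z',p[2]).as_matrix(); return M,np.array([p[0],p[1],0])
E
python3 - <<'E'
from h import *
o=wrist("w1");M,t=board()
for l in [(.015,-.135,.085),(-.015,-.135,.085),(0,-.142,.085),(.045,-.105,.091),(-.045,-.105,.091),(.065,-.115,.012)]:
    print(l,proj("w1",M@l+t).round(1))
E
```

```text
time_s: 2.9
tool_pos: [0.5588, -0.159, 0.1871]
eef_rot: [[-0.169, 0.986, -0.001], [0.986, 0.169, 0.001], [0.001, -0.001, -1.0]]
contact_force: [-0.9, 0.2, 0.1]
gripper_width: 0.0922
grip_force: 0.0
(0.015, -0.135, 0.085) [[284.5 248.3]]
(-0.015, -0.135, 0.085) [[254.8 248.3]]
(0, -0.142, 0.085) [[269.5 254.6]]
(0.045, -0.105, 0.091) [[317.1 222.4]]
(-0.045, -0.105, 0.091) [[223.8 222.4]]
(0.065, -0.115, 0.012) [[319.2 207.3]]
```

View pics/w1.png

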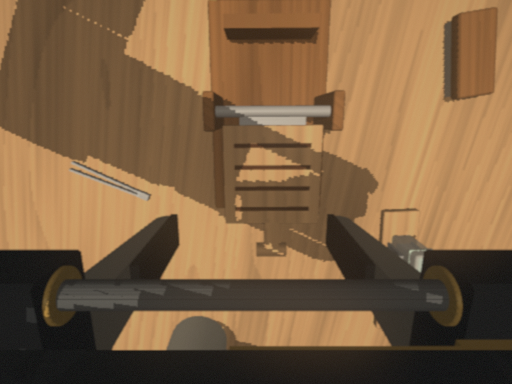

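```bash
python3 -m crank '[[[-3.1,0.95,0],[0,0,0],0],[[-3.1,0.92,0],[0,0,0],0],[[0,0,4],[0,0,0],0],[[0,0,4],[0,0,0],0],[[0,0,3.1],[0,0,0],0]]' >/dev/null
python3 -m crank '[[[0,0,1.0],[0,0,0],0],[[0,0,0],[0,0,0],0]]'
python3 - <<'E'
from h import *
o=wrist("w2");M,t=board()
for l in [(.015,-.135,.085),(-.015,-.135,.085),(0,-.142,.085),(.045,-.105,.091),(-.045,-.105,.091)]:
    print(l,proj("w2",M@l+t).round(1))
E
```

```text
time_s: 3.82
tool_pos: [0.5884, -0.2163, 0.0668]
eef_rot: [[-0.171, 0.985, -0.001], [0.985, 0.171, 0.0], [0.0, -0.0, -1.0]]
contact_force: [0.8, 0.1, -0.2]
gripper_width: 0.0917
grip_force: 0.0
(0.015, -0.135, 0.085) [[275.4 242. ]]
(-0.015, -0.135, 0.085) [[221.7 241.9]]
(0, -0.142, 0.085) [[248.5 253.5]]
(0.045, -0.105, 0.091) [[335.9 193. ]]
(-0.045, -0.105, 0.091) [[160.7 192.7]]
```

View pics/w2.png

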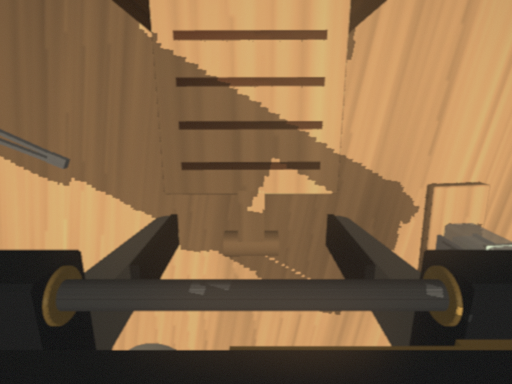

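The dowel spans x 223–279 at row 242, centred between the fingers and on the predicted row. I'll close on it.

```bash
python3 -m crank '[[[0,0,0],[0,0,0],255],[[0,0,0],[0,0,0],255],[[0,0,0],[0,0,0],255],[[0,0,0],[0,0,0],255],[[0,0,0],[0,0,0],255]]'
python3 -m crank '[[[0,0,0],[0,0,0],255],[[0,0,0],[0,0,0],255],[[0,0,0],[0,0,0],255]]'
python3 - <<'E'
import numpy as np
# arc steps: tool x=board y, tool z=-up; dowel pos (y,z)=(-.135cos a, .135 sin a)
a=np.linspace(0,3.38,19); y=-13.5*np.cos(a); z=13.5*np.sin(a)
for k in range(18): print(k,round(a[k+1],2),round(y[k+1]-y[k],2),round(-(z[k+1]-z[k]),2))
E
```

```text
time_s: 4.5
tool_pos: [0.5885, -0.2173, 0.0666]
eef_rot: [[-0.17, 0.985, -0.0], [0.985, 0.17, -0.0], [-0.0, -0.0, -1.0]]
contact_force: [0.0, -0.8, 0.2]
gripper_width: 0.0441
grip_force: 0.0
time_s: 4.88
tool_pos: [0.588, -0.2173, 0.0665]
eef_rot: [[-0.17, 0.985, -0.001], [0.985, 0.17, -0.0], [0.0, -0.001, -1.0]]
contact_force: [-3.4, -0.0, 1.5]
gripper_width: 0.0294
grip_force: 30.0
0 0.19 0.24 -2.52
1 0.38 0.7 -2.43
2 0.56 1.15 -2.26
3 0.75 1.55 -2.0
4 0.94 1.89 -1.68
5 1.13 2.17 -1.3
6 1.31 2.38 -0.87
7 1.5 2.5 -0.41
8 1.69 2.53 0.06
9 1.88 2.47 0.54
10 2.07 2.33 0.99
11 2.25 2.11 1.41
12 2.44 1.81 1.77
13 2.63 1.44 2.08
14 2.82 1.03 2.31
15 3.0 0.58 2.46
16 3.19 0.11 2.53
17 3.38 -0.36 2.5
```

```bash
python3 -m crank '[[[0.24,0,-2.52],[0,0,0],255],[[0.7,0,-2.43],[0,0,0],255],[[1.15,0,-2.26],[0,0,0],255],[[1.55,0,-2.0],[0,0,0],255]]'
```

```text
time_s: 5.38
tool_pos: [0.5815, -0.1809, 0.159]
eef_rot: [[-0.17, 0.985, -0.001], [0.985, 0.17, 0.0], [0.0, -0.001, -1.0]]
contact_force: [-1.6, 2.5, -5.9]
gripper_width: 0.0295
grip_force: 30.0
```

```bash
python3 -m crank '[[[1.89,0,-1.68],[0,0,0],255],[[2.17,0,-1.3],[0,0,0],255],[[2.38,0,-0.87],[0,0,0],255],[[2.5,0,-0.41],[0,0,0],255],[[2.53,0,0.06],[0,0,0],255]]'
python3 -m crank '[[[2.47,0,0.54],[0,0,0],255],[[2.33,0,0.99],[0,0,0],255],[[2.11,0,1.41],[0,0,0],255],[[1.81,0,1.77],[0,0,0],255],[[1.44,0,2.08],[0,0,0],255]]'
python3 -m crank '[[[1.03,0,2.31],[0,0,0],255],[[0.58,0,2.46],[0,0,0],255],[[0.11,0,2.53],[0,0,0],255],[[-0.3,0,2.1],[0,0,0],255],[[0,0,0],[0,0,0],255]]'
```

```text
time_s: 6.0
tool_pos: [0.5614, -0.0671, 0.2012]
eef_rot: [[-0.171, 0.985, -0.002], [0.985, 0.171, -0.001], [-0.0, -0.002, -1.0]]
contact_force: [-3.2, -4.2, -8.4]
gripper_width: 0.0296
grip_force: 30.0
time_s: 6.62
tool_pos: [0.5436, 0.0338, 0.1326]
eef_rot: [[-0.171, 0.985, -0.002], [0.985, 0.171, 0.001], [0.001, -0.002, -1.0]]
contact_force: [-5.4, -3.9, 0.8]
gripper_width: 0.0296
grip_force: 30.0
time_s: 7.25
tool_pos: [0.5411, 0.0474, 0.0376]
eef_rot: [[-0.17, 0.985, -0.004], [0.985, 0.17, 0.001], [0.002, -0.004, -1.0]]
contact_force: [-6.7, 5.7, -0.9]
gripper_width: 0.0296
grip_force: 30.0
```

```bash
python3 -m crank '[[[-0.1,0,0.4],[0,0,0],255],[[0,0,0],[0,0,0],255],[[0,0,0],[0,0,0],0],[[0,0,0],[0,0,0],0],[[0,0,0],[0,0,0],0]]'
python3 -m crank '[[[0,0,0],[0,0,0],0],[[0,0,0],[0,0,0],0],[[0,0,-4],[0,0,0],0],[[0,0,-5],[0,0,0],0],[[0,0,-5],[0,0,0],0]]'
python3 -m crank '[[[-2,0,-2],[0,0,0],0],[[-3,0,0],[0,0,0],0],[[-3,0,0],[0,0,0],0],[[0,0,0],[0,0,0],0]]'
python3 - <<'E'
from h import *
o=wrist("w3");M,t=board((.5649,-.0838,.1715))
hp=np.array([0,0,.085])
import math
def leaf(x,r,n,a=3.40): # r from axis, n = above mid-plane out of upward face
    s=a-math.pi # 0.26
    return M@np.array([x,r*math.cos(s)+n*math.sin(s),.085-r*math.sin(s)+n*math.cos(s)])+t
for q in [(.015,.135,0),(-.015,.135,0),(.045,.105,.006),(-.045,.105,.006),(.045,.012,.006),(-.045,.012,.006),(.018,.062,.006)]: print(q,leaf(*q).round(4),proj("w3",leaf(*q)).round(1))
E
```

```text
time_s: 7.88
tool_pos: [0.5441, 0.045, 0.0355]
eef_rot: [[-0.17, 0.985, 0.002], [0.985, 0.17, 0.0], [-0.0, 0.002, -1.0]]
contact_force: [0.6, 0.6, -0.3]
gripper_width: 0.0576
grip_force: 0.0
time_s: 8.5
tool_pos: [0.543, 0.0448, 0.1761]
eef_rot: [[-0.17, 0.985, -0.0], [0.985, 0.17, -0.0], [0.0, -0.0, -1.0]]
contact_force: [1.0, 0.1, -0.6]
gripper_width: 0.0917
grip_force: 0.0
time_s: 9.0
tool_pos: [0.557, -0.0355, 0.1948]
eef_rot: [[-0.168, 0.986, 0.0], [0.986, 0.168, -0.0], [-0.0, 0.0, -1.0]]
contact_force: [-0.1, 0.2, -0.2]
gripper_width: 0.0919
grip_force: 0.0
(0.015, 0.135, 0) [0.5574 0.0474 0.0505] [[266.1 101.8]]
(-0.015, 0.135, 0) [0.5278 0.0422 0.0505] [[237.  101.9]]
(0.045, 0.105, 0.006) [0.5917 0.0254 0.064 ] [[296.3 129.6]]
(-0.045, 0.105, 0.006) [0.503  0.0101 0.064 ] [[206.9 129.8]]
(0.045, 0.012, 0.006) [ 0.607  -0.0632  0.0877] [[296.6 222. ]]
(-0.045, 0.012, 0.006) [ 0.5183 -0.0785  0.0877] [[207.  222.2]]
(0.018, 0.062, 0.006) [ 0.5721 -0.0202  0.075 ] [[269.6 172.3]]
```

View pics/w3.png

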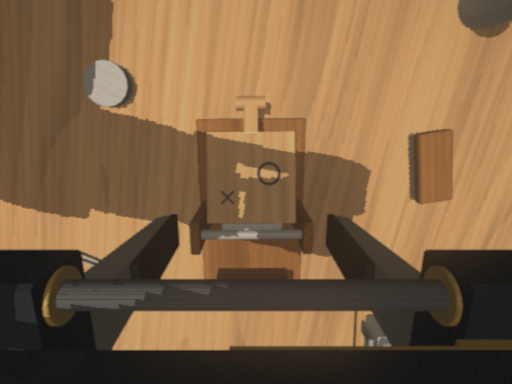

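The leaf is fully over. The ring is at (269,173), within a pixel of the predicted (269.6,172.3), and the cross is at (227,198). Next is the meter.

```bash
python3 -m crank '[[[5.55,0.64,-0.92],[0,0,0],0],[[5.55,0.64,-0.92],[0,0,0],0],[[5.55,0.64,-0.92],[0,0,0],0],[[5.55,0.64,-0.92],[0,0,0],0],[[5.55,0.64,-0.92],[0,0,0],0]]' > /dev/null
python3 -m crank '[[[5.55,0.64,-0.92],[0,0,0],0],[[0,0,0],[0,0,0],0],[[0,0,0],[0,0,0],0]]'
python3 - <<'E'
from h import *
o=wrist("w4")
p=(.5385,.3232,.1985);M=Ro.from_euler('z',p[2]).as_matrix();t=np.array([p[0],p[1],0])
for l in [(.018,.012,.14),(-.018,.012,.14),(.018,-.012,.14),(-.018,-.012,.14),(.025,.019,.07),(-.025,-.019,.07),(.035,.035,.006),(-.035,.035,.006),(-.035,-.035,.006)]: print(l,proj("w4",M@l+t).round(1))
im=cv2.imread("pics/w4.png"); cv2.imwrite("pics/w4z.png",cv2.resize(im[100:300,150:350],(600,600),interpolation=cv2.INTER_CUBIC))
E
```

```text
time_s: 10.05
tool_pos: [0.5371, 0.3009, 0.2495]
eef_rot: [[-0.172, 0.985, -0.001], [0.985, 0.172, -0.001], [-0.001, -0.001, -1.0]]
contact_force: [-0.6, -0.8, -0.2]
gripper_width: 0.092
grip_force: 0.0
(0.018, 0.012, 0.14) [[276.3 152. ]]
(-0.018, 0.012, 0.14) [[238.5 153. ]]
(0.018, -0.012, 0.14) [[276.4 176.7]]
(-0.018, -0.012, 0.14) [[239.4 177.6]]
(0.025, 0.019, 0.07) [[277.5 138.6]]
(-0.025, -0.019, 0.07) [[236.4 171.4]]
(0.035, 0.035, 0.006) [[280.9 123.1]]
(-0.035, 0.035, 0.006) [[230.2 124.4]]
(-0.035, -0.035, 0.006) [[232.3 174.2]]
```

View pics/w4z.png

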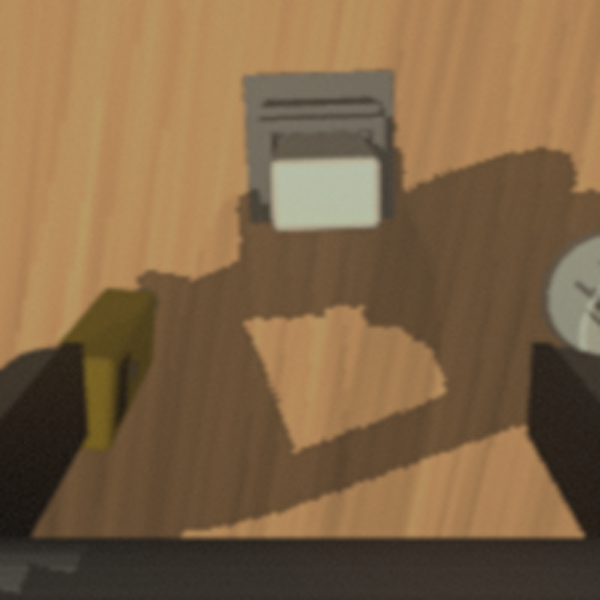

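The white meter's top face spans about (240.7–276.5, 152–176.5), within 1 px of the prediction, and its axes are about 1.5° off the tool's. The yellow look-alike is at lower left, clear of the finger path. I'll correct, descend and grip.

```bash
python3 -m crank '[[[2.2,0.6,0],[0,0,-0.026],0],[[0,0,4],[0,0,0],0],[[0,0,4],[0,0,0],0],[[0,0,4],[0,0,0],0],[[0,0,3.6],[0,0,0],0]]' >/dev/null
python3 -m crank '[[[0,0,0],[0,0,0],0],[[0,0,0],[0,0,0],255],[[0,0,0],[0,0,0],255],[[0,0,0],[0,0,0],255],[[0,0,0],[0,0,0],255]]'
python3 -m crank '[[[0,0,0],[0,0,0],255],[[0,0,0],[0,0,0],255],[[0,0,0],[0,0,0],255],[[0,0,0],[0,0,0],255]]'
```

```text
time_s: 11.35
tool_pos: [0.5405, 0.3236, 0.0947]
eef_rot: [[-0.196, 0.981, 0.001], [0.981, 0.196, 0.001], [0.0, 0.001, -1.0]]
contact_force: [-0.2, 0.5, -1.3]
gripper_width: 0.0541
grip_force: 0.0
time_s: 11.85
tool_pos: [0.5401, 0.3233, 0.094]
eef_rot: [[-0.196, 0.981, -0.0], [0.981, 0.196, -0.0], [-0.0, -0.0, -1.0]]
contact_force: [-0.6, -0.8, 1.5]
gripper_width: 0.0357
grip_force: 30.0
```

```bash
python3 -m crank '[[[0,0,-2],[0,0,0],255],[[0,0,-3],[0,0,0],255],[[0,0,-3],[0,0,0],255],[[0,0,-3],[0,0,0],255],[[0,0,-2],[0,0,0],255]]'
python3 - <<'E'
from h import *
from station import ctrl
f=ctrl.grab_frame("scene"); im=cv2.cvtColor(f["color"],cv2.COLOR_RGB2BGR)
w=wrist("w5"); a=cv2.imread("pics/w5.png")
cv2.imwrite("pics/lift.png",np.hstack([cv2.resize(im[40:190,280:390],(440,600),interpolation=cv2.INTER_CUBIC),cv2.resize(a[60:360,160:340],(360,600))]))
E
```

```text
time_s: 12.48
tool_pos: [0.5407, 0.3237, 0.2269]
eef_rot: [[-0.196, 0.981, 0.002], [0.981, 0.196, 0.001], [0.001, 0.002, -1.0]]
contact_force: [0.4, 0.0, -2.6]
gripper_width: 0.0358
grip_force: 30.0
```

View pics/lift.png

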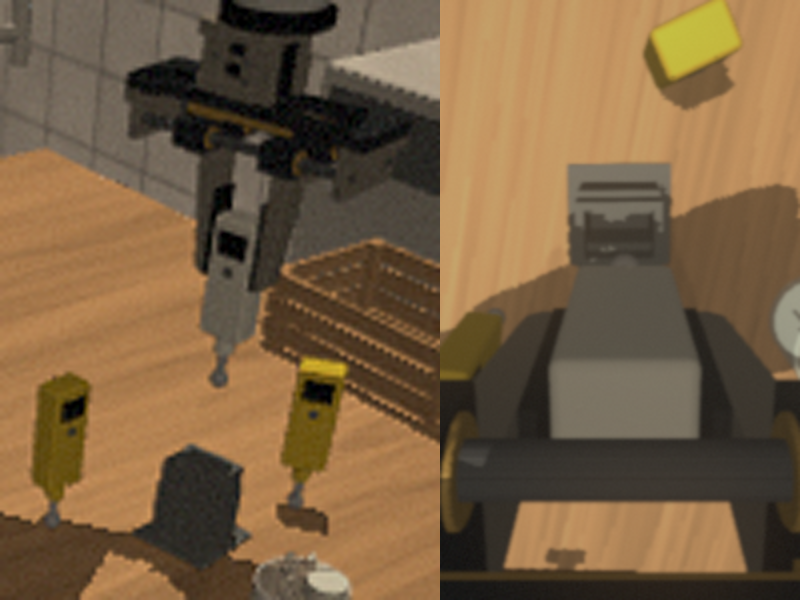

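Run:
```python
from h import *
from station import ctrl
o=ctrl.get_obs();R=o["eef_rot"];R=np.array(R);t=np.array(o["tool_pos"])
# meter local in tool: tool z down; body lower end 0.044 beyond TCP, top -0.046
for n,l in [("low far",(.012,.018,.044)),("low far",(.012,-.018,.044)),("top far",(.012,.018,-.046)),("top far",(.012,-.018,-.046)),("ballfar",(.007,0,.081)),("tip",(0,0,.088))]:
    print(n,proj("w5",R@l+t).round(1),proj("scene",R@l+t).round(1))
```

```text
low far [[275.6 191.7]] [[344.4 123.2]]
low far [[228.2 191.6]] [[334.4 119.4]]
top far [[290.6 241.1]] [[349.5  93.8]]
top far [[212.6 241. ]] [[338.8  90.3]]
ballfar [[252.  186.5]] [[336.5 133. ]]
tip [[252.  192.1]] [[334.8 135.8]]
```

```bash
python3 -m crank '[[[0,0,0],[0,0,0.026],255],[[0,0,0],[0,-0.129,0],255],[[0,0,0],[0,-0.129,0],255],[[0,0,0],[0,0,0],255],[[0,0,0],[0,0,0],255]]'
cat > m.py <<'E'
from h import *
from station import ctrl
import sys
h=float(sys.argv[1]); s=.2584
M,t=board((.5649,-.0838,.1715))
mark=M@np.array([.018,.062*np.cos(s)+.006*np.sin(s),.085-.062*np.sin(s)+.006*np.cos(s)])+t
n=M@np.array([0,np.sin(s),np.cos(s)])
o=ctrl.get_obs();R=np.array(o["eef_rot"]);p=np.array(o["tool_pos"])
T=np.c_[np.cross(M[:,0],-n),M[:,0],-n]
print("shift cm",(R.T@(mark+n*(.088+h)-p)*100).round(2),"turn",Ro.from_matrix(R.T@T).as_rotvec().round(4),"F tool",(R.T@np.array(o["contact_force"])).round(2),"tip h mm",round((p-mark)@n*1e3-88,2),"tip lateral mm",(T.T@(p+.088*R[:,2]-mark)*1e3)[:2].round(2))
E
python3 m.py 0.03
```

```text
time_s: 13.2
tool_pos: [0.5397, 0.3232, 0.223]
eef_rot: [[-0.165, 0.985, 0.042], [0.953, 0.17, -0.25], [-0.254, -0.002, -0.967]]
contact_force: [-0.3, 0.1, -2.0]
gripper_width: 0.036
grip_force: 30.0
shift cm [-29.48  -2.65  11.25] turn [-0.0016 -0.0019 -0.    ] F tool [ 0.69 -0.24  1.91] tip h mm 143.02 tip lateral mm [294.76  26.53]
```

```bash
python3 -m crank '[[[-4.9,-0.44,0.5],[0,0,0],255],[[-4.9,-0.44,0.5],[0,0,0],255],[[-4.9,-0.44,0.5],[0,0,0],255],[[-4.9,-0.44,0.5],[0,0,0],255],[[-4.9,-0.44,0.5],[0,0,0],255]]' >/dev/null
python3 -m crank '[[[-4.9,-0.44,0.5],[0,0,0],255],[[0,0,2.7],[0,0,0],255],[[0,0,2.7],[0,0,0],255],[[0,0,2.7],[0,0,0],255],[[0,0,0],[0,0,0],255]]' >/dev/null
python3 -m crank '[[[0,0,0],[0,0,0],255],[[0,0,0],[0,0,0],255],[[0,0,0],[0,0,0],255]]'
python3 m.py 0.005
python3 - <<'E'
from h import *
wrist("w6"); a=cv2.imread("pics/w6.png")
from station import ctrl
f=ctrl.grab_frame("scene"); im=cv2.cvtColor(f["color"],cv2.COLOR_RGB2BGR)
o=ctrl.get_obs();print(proj("scene",np.array(o["tool_pos"])+.088*np.array(o["eef_rot"])[:,2]).round(1))
cv2.imwrite("pics/hov.png",np.hstack([cv2.resize(im[120:245,165:265],(480,600),interpolation=cv2.INTER_CUBIC),cv2.resize(a[0:300,180:340],(320,600))]))
E
```

```text
time_s: 14.82
tool_pos: [0.5678, 0.0111, 0.1925]
eef_rot: [[-0.164, 0.985, 0.045], [0.953, 0.17, -0.251], [-0.255, 0.001, -0.967]]
contact_force: [0.2, 0.5, -1.9]
gripper_width: 0.036
grip_force: 30.0
shift cm [-0.05 -0.11  2.87] turn [ 0.0013 -0.0005 -0.0006] F tool [0.92 0.27 1.77] tip h mm 33.74 tip lateral mm [0.54 1.17]
[[246.3 183.4]]
```

View pics/hov.png

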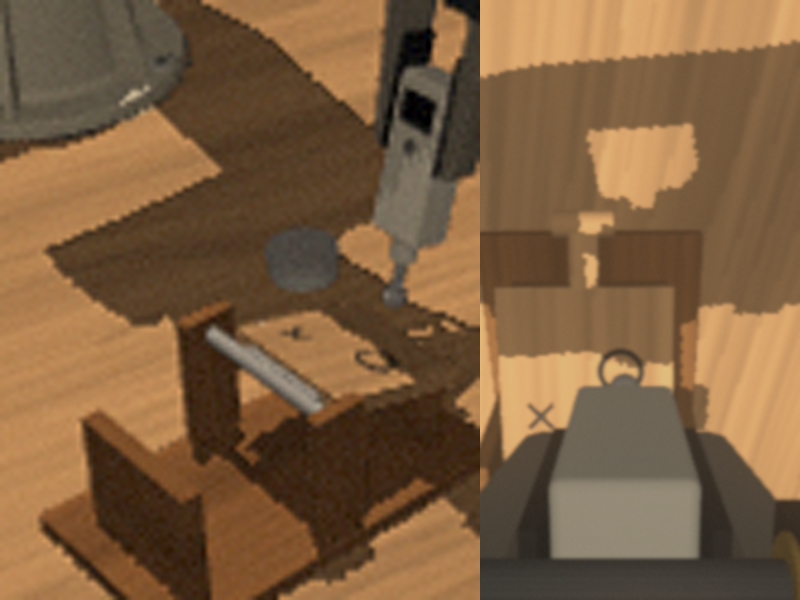

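The ball hovers above the ring: the ring is at scene (243.5,194.6) and wrist (250.5,185), with its lower part hidden by the ball. I'll compare these with the prediction.

```bash
cat >> m.py <<'E'
if len(sys.argv)>2:
    print("mark scene",proj("scene",mark).round(1),"wrist",proj("w6",mark).round(1), "ring far/near rows",proj("w6",mark+T[:,0]*.012).round(1),proj("w6",mark+T[:,1]*.012).round(1),proj("w6",mark-T[:,1]*.012).round(1))
E
python3 m.py 0.005 1
python3 - <<'E'
import cv2,numpy as np
a=cv2.imread("pics/w6.png"); g=cv2.cvtColor(a,cv2.COLOR_BGR2GRAY)
print(g[172:190,250]); print(g[185,232:270])
E
```

```text
shift cm [-0.06 -0.09  2.84] turn [ 0.0008 -0.0005 -0.0003] F tool [ 0.12 -0.06  2.38] tip h mm 33.41 tip lateral mm [0.65 0.93]
mark scene [[243.5 194.4]] wrist [[250.9 184.8]] ring far/near rows [[250.9 173.3]] [[262.6 184.8]] [[239.2 184.8]]
[106 101  79  60  63  83 101 104 108 126 150 182 187 186 170 120  95  98]
[176 176 179 183 186 183 155 107  91 132 171 186 187 187 186 187 186 186
 186 184 182 183 187 186 187 185 164 121  90 111 152 172 173 173 176 179
 184 186]
```

```bash
python3 -m crank '[[[-0.1,-0.15,1.0],[0,0,0],255],[[0,0,1.0],[0,0,0],255],[[0,0,0.9],[0,0,0],255],[[0,0,0],[0,0,0],255],[[0,0,0],[0,0,0],255]]' >/dev/null; python3 m.py 0
python3 -m crank '[[[0,0,0],[0,0,0],255]]' >/dev/null; python3 m.py 0
python3 -m crank '[[[0,0,0],[0,0,0],255]]' >/dev/null; python3 m.py 0
```

```text
shift cm [0.05 0.08 0.38] turn [-0.0002 -0.0004 -0.0005] F tool [0.56 0.48 1.61] tip h mm 3.85 tip lateral mm [-0.51 -0.81]
shift cm [0.05 0.06 0.42] turn [ 0.0005 -0.0004 -0.0006] F tool [0.14 0.37 1.27] tip h mm 4.17 tip lateral mm [-0.51 -0.57]
shift cm [0.05 0.07 0.42] turn [ 0.0004 -0.0004 -0.0005] F tool [-1.31  0.08  1.63] tip h mm 4.16 tip lateral mm [-0.48 -0.67]
```

```bash
python3 -m crank '[[[0,0,0.25],[0,0,0],255],[[0,0,0.25],[0,0,0],255],[[0,0,0.2],[0,0,0],255],[[0,0,0],[0,0,0],255],[[0,0,0],[0,0,0],255]]' >/dev/null; python3 m.py 0
for i in 1 2 3; do python3 -m crank '[[[0,0,0],[0,0,0],255]]' >/dev/null; python3 m.py 0; done
```

```text
shift cm [ 0.05  0.08 -0.3 ] turn [ 0.     -0.0004 -0.0005] F tool [ 0.01 -0.53 -0.67] tip h mm -3.02 tip lateral mm [-0.44 -0.81]
shift cm [ 0.05  0.08 -0.3 ] turn [ 0.     -0.0004 -0.0006] F tool [ 0.7  -0.41 -1.67] tip h mm -3.02 tip lateral mm [-0.48 -0.82]
shift cm [ 0.05  0.08 -0.31] turn [ 0.     -0.0004 -0.0005] F tool [ 0.35 -0.3  -1.8 ] tip h mm -3.08 tip lateral mm [-0.45 -0.83]
shift cm [ 0.05  0.08 -0.31] turn [ 0.     -0.0004 -0.0005] F tool [ 0.8   0.3  -1.68] tip h mm -3.09 tip lateral mm [-0.45 -0.85]
```

```bash
python3 -m crank '[[[0,0,0.14],[0,0,0],255],[[0,0,0.13],[0,0,0],255],[[0,0,0],[0,0,0],255],[[0,0,0],[0,0,0],255],[[0,0,0],[0,0,0],255]]' >/dev/null; python3 m.py 0
for i in 1 2 3 4; do python3 -m crank '[[[0,0,0],[0,0,0],255]]' >/dev/null; python3 m.py 0; done
python3 - <<'E'
from h import *
wrist("w7"); a=cv2.imread("pics/w7.png")
from station import ctrl
f=ctrl.grab_frame("scene"); im=cv2.cvtColor(f["color"],cv2.COLOR_RGB2BGR)
cv2.imwrite("pics/fin.png",np.hstack([cv2.resize(im[120:245,165:265],(480,600),interpolation=cv2.INTER_CUBIC),cv2.resize(a[0:300,180:340],(320,600))]))
E
```

```text
shift cm [ 0.05  0.08 -0.58] turn [-0.     -0.0004 -0.0005] F tool [ 0.73 -0.02 -3.74] tip h mm -5.79 tip lateral mm [-0.47 -0.84]
shift cm [ 0.05  0.08 -0.58] turn [ 0.0001 -0.0004 -0.0005] F tool [-0.17 -0.23 -3.28] tip h mm -5.78 tip lateral mm [-0.48 -0.82]
shift cm [ 0.05  0.08 -0.58] turn [ 0.     -0.0004 -0.0005] F tool [-0.32 -0.37 -2.23] tip h mm -5.79 tip lateral mm [-0.45 -0.82]
shift cm [ 0.05  0.08 -0.58] turn [ 0.     -0.0004 -0.0004] F tool [-0.43  0.29 -2.94] tip h mm -5.79 tip lateral mm [-0.46 -0.85]
shift cm [ 0.05  0.09 -0.58] turn [-0.     -0.0004 -0.0005] F tool [ 0.71  1.25 -3.99] tip h mm -5.82 tip lateral mm [-0.45 -0.87]
```

View pics/fin.png

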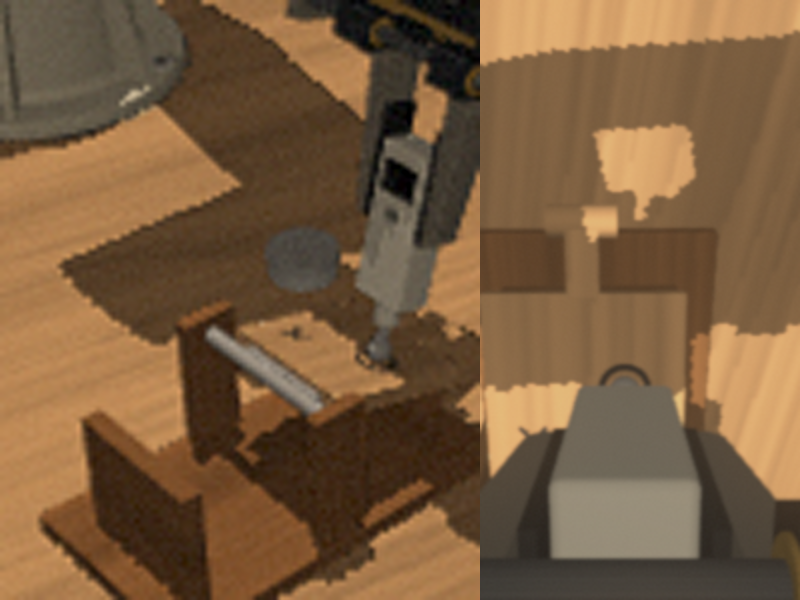

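The ball sits centred in the ring, the meter hasn't slipped in the grip, and the push is about 4.8–5 N at 5.8 mm of probe travel. I'm handing it in.

```bash
python3 -c "
from station import ctrl
print(ctrl.close_job())"
```

```text
the job is handed in; nothing more can be done
None
```

I turned the leaf over onto its +y rest and handed the job in with the white meter's tip held inside the pencilled ring, square to the wood, at a push of about 5 N (5.8 mm of the 12 mm travel); no verdict on the result came back.

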